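Close the culture vessels with their own head plates

TASK

Three open glass culture vessels and their three steel head plates stand scattered on the bench: a wide round, a narrow round and a rectangular pair. Put each head plate on the vessel it belongs to, setting it down gently (do not drop it) so that its plug is inside the mouth and the plate lies flat on the collar all round. Leave the vessels standing where they are and do not disturb the other things on the bench.

Things in the scene. Friction and masses are not known exactly. Their poses are not given: they have to be found in the camera images.
- large_vessel: Open glass culture vessel, the wide round one: collar 120 mm outside diameter, mouth 102 mm, glass 110 mm, 105 mm high, with a steel collar (the top 14 mm) around its mouth. Stands upright and loose on the bench, about 0.7 kg empty. Origin: centre of its underside; z up along its axis; the mouth's rim is at z = 105 mm.
- small_vessel: Open glass culture vessel, the narrow round one: collar 90 mm outside diameter, mouth 72 mm, glass 80 mm, 105 mm high, with a steel collar (the top 14 mm) around its mouth. Stands upright and loose on the bench, about 0.5 kg empty. Origin: centre of its underside; z up along its axis; the mouth's rim is at z = 105 mm.
- oblong_vessel: Open glass culture vessel, the rectangular one: collar 130 mm (along its x) by 90 mm (along its y) outside, mouth 112 by 72 mm, 105 mm high, with a steel collar (the top 14 mm) around its mouth. Stands upright and loose on the bench, about 0.8 kg empty. Origin: centre of its underside; z up along its axis; the mouth's rim is at z = 105 mm.
- large_lid: The wide round steel head plate, 120 mm across, 8 mm thick (z 10 to 18 mm); under it a rubber plug 95 mm across (z 0 to 10); on top in the middle a plain dark-steel hub to grip, 30 mm diameter, z 18 to 68 mm; 6 mm bolt heads around. About 0.5 kg. Lies plug down on the bench. Origin: centre of the plug's underside; z up. Seated, its origin is 95 mm above its vessel's.
- small_lid: The narrow round steel head plate, 90 mm across, 8 mm thick (z 10 to 18 mm); under it a rubber plug 65 mm across (z 0 to 10); on top in the middle a plain dark-steel hub to grip, 30 mm diameter, z 18 to 68 mm; 6 mm bolt heads around. About 0.3 kg. Lies plug down on the bench. Origin: centre of the plug's underside; z up. Seated, its origin is 95 mm above its vessel's.
- oblong_lid: The rectangular steel head plate, 130 (x) by 90 (y) mm, z 10 to 18 mm; under it a rubber plug 105 by 65 mm, z 0 to 10; on top a dark-steel bar handle, 80 mm along x, 18 mm wide, z 48 to 68 mm, on feet 32 mm either side of the middle. About 0.5 kg. Lies plug down. Origin: centre of the plug's underside; z up. Seated, its origin is 95 mm above its vessel's; either way round is right.
- coupling_a: Bystander: red-handled tube coupling, 98 mm long (about -46 to +53 mm in x), 18 mm high, along its x. Origin on its underside, z up. Not to be moved.
- coupling_b: Bystander: another coupling like coupling_a. Origin on its underside, z up. Not to be moved.
- sample_jar: Bystander: small jar, 36 mm across, 45 mm high. Origin on its underside, z up. Not to be moved.
- screwdriver: Bystander: screwdriver lying along its x, about 200 mm. Origin on its underside, z up. Not to be moved.
- wrench: Bystander: wrench lying along its x, about 180 mm. Origin on its underside, z up. Not to be moved.
- media_bottle: Bystander: capped bottle, 66 mm across, 120 mm high. Origin on its underside, z up. Not to be moved.
- dish: Bystander: shallow white dish, 90 mm across, 18 mm high. Origin on its underside, z up. Not to be moved.
Not all that is in view belongs to the job. What is shaped like the oblong_vessel but orange is not meant. What is shaped like the oblong_lid but yellow is not meant.

How it is judged:
By the outcome, as a careful person would: the job done as asked, in the order asked, and still so for the second after the job is handed in, with the robot touching nothing.
It also fails if it takes over 67 s, if anything falls off the work surface, if the arm or the gripper's body presses on something with over 40 N, if the wrist force passes 120 N, or if a joint passes its speed limit or range.

ROBOT

A 6-joint arm with a two-finger parallel gripper is mounted at the origin on the work surface. World frame = base frame: x ahead of the robot, y to its left, z up, the work surface at z = 0. Lengths are in m, angles in rad, forces in N, time in s.
With the tool pointing down it reaches from about 0.375 to 0.975 m from the base axis. Payload 3.8 kg.
Tool frame: the origin (TCP) lies midway between the tips of the shut fingers; the grasp point (between the pads) lies 19 mm behind it; x points along the fingers, z is the direction in which the jaws open and shut, and the axes are right-handed (so a half turn about x gives the same grasp; the last joint's range is limited). The gripper opens to 85 mm and grips with 20 to 120 N. Pads are 22 mm wide; open, the fingers measure 114 mm over their backs; the gripper's body (76 mm by 85 mm) begins 54 mm behind the grasp point. The pads swing forward as they close: fully open they stand 13 mm farther back than shut.
Start: joints at [-1.262, 0.264, 1.604, -0, 1.274, -0.037], TCP at [0.229, -0.635, 0.231] pointing down, gripper open.
Joint ranges: [-2.63, 2.63], [-0.94, 2.18], [0.31, 2.57], [-1.31, 4.45], [0, 2.66], [-2.55, 2.55]. Speed limits (rad/s): [2.57, 2.57, 3.14, 3.14, 3.14, 3.14].

INTERFACE

Orientations are given as a rotation vector (axis times angle).
In Python, from workcell import * gives the robot as it stands. The module is installed in compiled form; this text tells all that it offers.
- The arm moves only by the tool carry_out, never from a script. Its arguments are lists of equal length, an entry for each row: "offset": the shift along the tool's x, y, z in cm, a list of three; "delta_rot": the turn, a rotation vector about the tool's x, y, z in degrees, a list of three. A call has exactly 5 rows; each row shifts and turns the commanded pose from where the row before left it, along the tool's axes as they then stand; what a row does not reach is not made up. A row lasts 1/12 s, in which the tool goes at most 41.7 mm and 7.16 degrees, less where a joint would pass 70% of its speed; a pose out of reach is approached as far as the arm can. A call is refused whole if a number of a shift passes 4.17 or a number of a turn 7.16, either way. A call with a gripper value outside its range is refused whole. "fingers" is the opening, from -1 (shut) to 1 (fully open), set as the call begins (left out, the last holds). The fingers move at their own pace and stop on an object; "newtons" is the grip in N (left out, the last holds). Time passes only in rows, so rows that do not move let the fingers close, or fill a call up. It gives the time, the measured TCP pose, the force and the opening at its end, in the units of the state.
- read_state(): the state, without advancing time (a new reading comes with each control period).
- read_camera(name): name is "side" or "top" or "wrist"; returns (picture, depth): 480x640x3 uint8, red, green, blue; 480x640 float32, m along the optical axis (not along the pixel's ray), 0 where there is no reading.
- get_calibration(name): a dict with "fx", "fy", "cx", "cy" (pixels), "R" (3x3) and "t" (3): a world point X has camera coordinates R X + t; the wrist camera has in their place "mount" (4x4, takes a point from camera to tool coordinates, whose origin is the TCP and whose axes are the tool frame's). Camera axes: x right, y down, z forward; pixel columns grow to the right and rows downward; lengths in m; the calibration is good to about 2 mm. The wrist camera is an equidistant fisheye: a pixel r from the principal point sees the ray r / f radians off the axis. A picture is of the moment at which its call begins: read the wrist's pose just before it. get_calibration takes no time and is no camera call.
- finish_job(): hands the job in, once; it reports no verdict.
The state is a dict: "time": time; "q": joint angles; "joint_vel": joint speeds; "joint_torque": joint torques, N m; "tool_pos": TCP position; "tcp_rot": TCP orientation; "wrist_force": force on the tool from outside, world axes, zero at the start; "torque": the same for the moment, N m; "width": opening from 0.0 (shut) to 1.0 (fully open).
Only numpy, scipy, OpenCV 4.12 (cv2) and the standard library are available. Lean on these libraries where they do the work, as an engineer would, in place of code of your own. Each camera call takes 0.05 s, during which the arm holds its last target. There are 200 camera calls.

## Working session

There is one attempt and no reset: what is moved stays moved. The work goes in short steps, Python scripts to look and compute and a tool call to move; the robot and the scene stay as the last step left them, time stands still between calls to the robot, and variables do not carry over. Pictures are saved under pics/ and viewed, about 8 in all and at most 12, crops included, and the job is handed in when it is done.

Besides the shell and the picture viewer there is one more tool, called by a JSON object that holds its "method" and its "body", one argument or row to a line. carry_out: Moves the arm, as the interface text tells. Its arguments: {"type":"object","properties":{"offset":{"type":"array"},"delta_rot":{"type":"array"},"fingers":{"type":"number"},"newtons":{"type":"number"}},"required":["offset","delta_rot"]}

```bash
mkdir -p pics
python3 - <<'E'
from workcell import *
import cv2, numpy as np
s=read_state(); print({k:np.round(v,3) for k,v in s.items()})
for n in ("top","side"):
    p,d=read_camera(n); np.savez(f"{n}.npz",p=p,d=d); cv2.imwrite(f"pics/{n}0.png",p[:,:,::-1])
    c=get_calibration(n); print(n,{k:np.round(v,3).tolist() for k,v in c.items()}, (d>0).mean())
print(get_calibration("wrist"))
E
```

```text
{'time': np.float64(0.0), 'q': array([-1.262,  0.265,  1.605,  0.   ,  1.274, -0.037]), 'joint_vel': array([-0.   , -0.   , -0.   ,  0.001, -0.001,  0.   ]), 'joint_torque': array([ 2.0000e-03, -5.1510e+01, -3.6731e+01,  0.0000e+00,  1.3000e-02,
        0.0000e+00]), 'tool_pos': array([ 0.229, -0.634,  0.23 ]), 'tcp_rot': array([ 0.952,  1.355, -0.95 ]), 'wrist_force': array([ 0.533, -0.01 ,  0.628]), 'torque': array([0.054, 0.063, 0.016]), 'width': np.float64(0.999)}
top {'fx': 493.681, 'fy': 493.681, 'cx': 321.005, 'cy': 235.912, 'R': [[-0.028, -1.0, -0.011], [-0.997, 0.029, -0.077], [0.077, 0.009, -0.997]], 't': [0.001, 0.496, 1.331]} 0.9959830729166667
side {'fx': 523.058, 'fy': 523.058, 'cx': 325.06, 'cy': 237.546, 'R': [[-0.838, -0.545, 0.004], [-0.419, 0.64, -0.644], [0.349, -0.542, -0.765]], 't': [0.418, 0.236, 1.066]} 0.9961067708333333
{'fx': 371.64829954431775, 'fy': 371.64829954431775, 'cx': 319.6513162410403, 'cy': 240.95050168919155, 'mount': array([[-2.46859735e-05, -2.74381731e-01,  9.61620853e-01,
        -1.42472025e-01],
       [-2.95721336e-04, -9.61620809e-01, -2.74381726e-01,
         6.93094848e-02],
       [ 9.99999956e-01, -2.91145183e-04, -5.74019863e-05,
        -2.74364294e-04],
       [ 0.00000000e+00,  0.00000000e+00,  0.00000000e+00,
         1.00000000e+00]])}
```

View pics/top0.png

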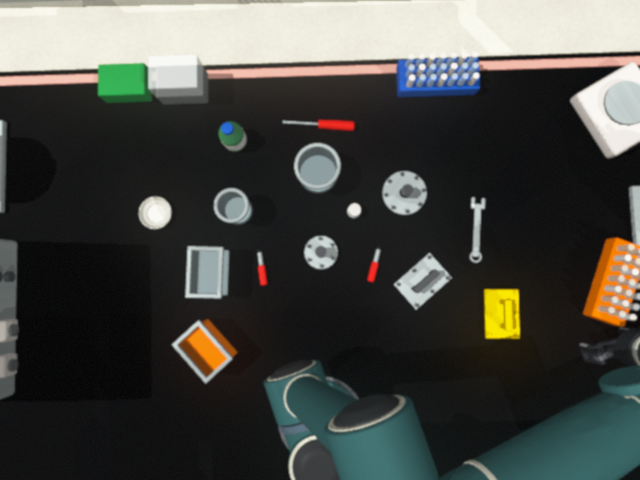

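View pics/side0.png

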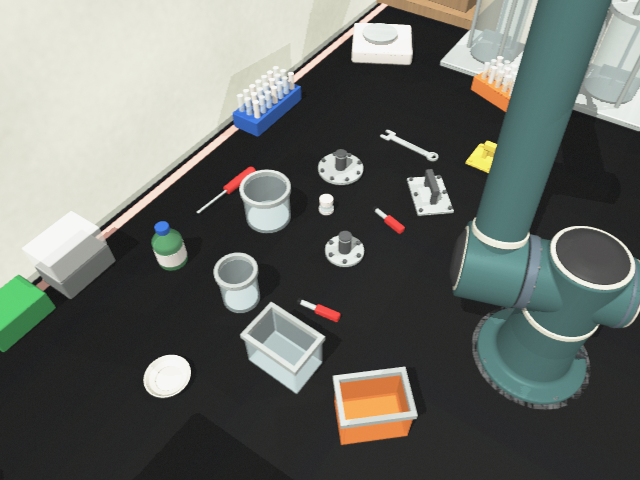

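The top view shows:
- **Vessels:** large (317,167), small (233,206), clear oblong (207,272). The orange decoy is at (204,350).
- **Lids:** large (405,192), small (321,252), steel oblong (423,281). The yellow decoy is at (502,314).

The grey/clear oblong vessel and the steel oblong lid fit the description. Next I'll measure them and confirm with a crop.

```bash
cat > h.py <<'E'
import cv2, numpy as np
from workcell import get_calibration
from scipy.optimize import least_squares
def world(n,d):
    c=get_calibration(n); R=np.array(c["R"]);t=np.array(c["t"])
    v,u=np.mgrid[:480,:640]
    X=np.stack([(u-c["cx"])/c["fx"]*d,(v-c["cy"])/c["fy"]*d,d],-1)
    W=(X-t)@R; W[d<=0]=np.nan
    return W
def pts(W,xy,r,z0,z1):
    m=(np.hypot(W[...,0]-xy[0],W[...,1]-xy[1])<r)&(W[...,2]>z0)&(W[...,2]<z1)
    return W[m]
def rect(P):
    (c,s,a)=cv2.minAreaRect((P[:,:2]*1000).astype(np.float32))
    if s[0]<s[1]: s=s[::-1]; a+=90
    return np.round(c,1),np.round(s,1),round((a+90)%180-90,1)
E
python3 - <<'E'
from h import *
px=dict(LV=(317,150),SV=(233,193),OV=(207,250),LL=(405,192),SL=(321,252),OL=(423,281))
Wt=world("top",np.load("top.npz")["d"]); Ws=world("side",np.load("side.npz")["d"])
for n,W in (("top",Wt),("side",Ws)):
    f=W[np.abs(W[...,2])<.02]; print(n,"bench z",np.round(np.nanmedian(f[:,2]),4))
guess={}
for k,(u,v) in px.items():
    w=Wt[v-3:v+4,u-3:u+4].reshape(-1,3); g=np.nanmedian(w,0)[:2]
    if k[1]=="V": 
        for _ in range(4):
            P=pts(Wt,g,.085,.085,.115); g=(P[:,:2].max(0)+P[:,:2].min(0))/2
    for n,W in (("top",Wt),("side",Ws)):
        if k[1]=="V": 
            P=pts(W,g,.085,.096,.112); print(k,n,len(P),"z",np.round(np.percentile(P[:,2],[50,95]),4),rect(P) if k=="OV" else np.round(np.array(cv2.minEnclosingCircle((P[:,:2]*1000).astype(np.float32))[0]+(cv2.minEnclosingCircle((P[:,:2]*1000).astype(np.float32))[1],)),1))
        else:
            P=pts(W,g,.085,.011,.022);H=pts(W,g,.085,.062,.075)
            q=(P[:,:2]*1000).astype(np.float32);h=(H[:,:2]*1000).astype(np.float32)
            print(k,n,len(P),len(H),"z",np.round(np.median(P[:,2]),4),np.round(np.median(H[:,2]),4), (rect(P),rect(H)) if k=="OL" else [np.round([*c,r],1) for c,r in (cv2.minEnclosingCircle(q),cv2.minEnclosingCircle(h))])
# other things' positions
for nm,(u,v) in dict(yellow=(502,314),orange=(204,350),jar=(354,210),cA=(263,268),cB=(374,265),dish=(155,212),bottle=(232,135),sd=(320,124),wr=(477,230)).items(): print(nm,np.round(np.nanmedian(Wt[v-2:v+3,u-2:u+3].reshape(-1,3),0),3))
a=cv2.imread("pics/top0.png")[225:390,160:540]; cv2.imwrite("pics/crop.png",cv2.resize(a,None,fx=2.1,fy=2.1,interpolation=cv2.INTER_CUBIC))
E
```

```text
top bench z -0.0003
side bench z 0.0002
LV top 503 z [0.1041 0.1085] [673.7 -10.4  60.1]
LV side 618 z [0.1034 0.1071] [671.9 -10.6  62.8]
SV top 364 z [0.1043 0.108 ] [577.1 214.8  45.2]
SV side 607 z [0.1038 0.107 ] [576.4 215.5  46.1]
OV top 643 z [0.1044 0.109 ] (array([407. , 285.9]), array([130. ,  91.9]), -2.3)
OV side 1292 z [0.1044 0.1072] (array([406.7, 286.8]), array([132.2,  91.9]), -2.8)
LL top 1235 100 z 0.0173 0.0671 [array([ 611.2, -247.1,   60.7]), array([ 610.1, -247.2,   15.9])]
LL side 876 89 z 0.0177 0.0679 [array([ 610.5, -246.5,   63.6]), array([ 609.1, -246.4,   19.1])]
SL top 637 103 z 0.0173 0.0672 [array([453.1, -12.4,  44.8]), array([453.1, -12.3,  15.3])]
SL side 682 133 z 0.0177 0.0672 [array([452.7, -10.9,  46.7]), array([450.8, -10.2,  17.4])]
OL top 1256 205 z 0.0173 0.0673 ((array([ 367.2, -287.1]), array([131.,  91.]), -50.6), (array([ 367. , -286.4]), array([78.8, 18.2]), -50.5))
OL side 1015 180 z 0.0181 0.0674 ((array([ 365.6, -285.6]), array([134.5,  92.1]), -51.3), (array([ 365.6, -284.4]), array([82.5, 18.6]), -51.2))
yellow [ 0.271 -0.492  0.018]
orange [0.195 0.313 0.005]
jar [ 0.561 -0.105  0.044]
cA [0.413 0.147 0.018]
cB [ 0.412 -0.156  0.018]
dish [0.577 0.447 0.003]
bottle [0.762 0.212 0.096]
sd [ 0.808 -0.02   0.022]
wr [ 0.5   -0.443  0.006]
```

View pics/crop.png

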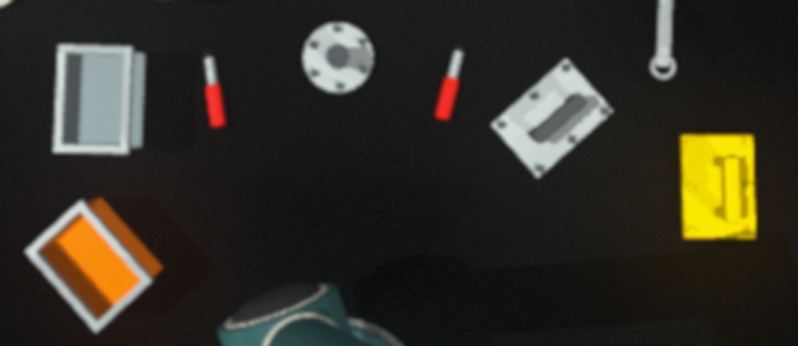

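The crop confirms it. The grey-rimmed clear oblong vessel (crop 95,100) and the steel plate with the dark bar (crop 550,118) are the ones meant. The orange vessel (crop 90,265) and yellow plate (crop 718,187) are the decoys. I'll start with the oblong lid.

```bash
cat > go.py <<'E'
import sys, numpy as np
from scipy.spatial.transform import Rotation as Ro
from workcell import *
def go(x,y,z,yaw=None,pos=None,note=""):
    """yaw: wanted direction of the jaw axis (tool z), deg mod 180; prints shift AFTER turning, in cm"""
    s=read_state(); R=Ro.from_rotvec(s["tcp_rot"]).as_matrix(); p=np.array(s["tool_pos"])
    ya=np.degrees(np.arctan2(R[1,2],R[0,2])); d=0
    if yaw is not None: d=(yaw-ya+90)%180-90
    # turning about tool x (down) by +a lowers world yaw
    R2=Ro.from_rotvec([0,0,np.radians(d)]).as_matrix()@R
    print("t",round(float(s["time"]),2),"p",np.round(p*1000,1),"yaw",round(ya,1),"tilt",np.round(R[:,0],3),"q6",round(s["q"][5],2),"F",np.round(s["wrist_force"],1),"w",round(float(s["width"]),3))
    print(note,"turn about tool x",round(-d,1),"then shift cm",np.round(R2.T@(np.array([x,y,z])-p)*100,2),"; unturned",np.round(R.T@(np.array([x,y,z])-p)*100,2))
E
python3 - <<'E'
from go import *
go(.3665,-.2865,.15,39)
E
```

```text
t 0.1 p [ 228.5 -634.4  230.1] yaw -70.2 tilt [-0.001  0.002 -1.   ] q6 -0.04 F [ 0.  -0.1 -0.5] w 0.996
 turn about tool x 70.8 then shift cm [  8.07 -18.36 -32.6 ] ; unturned [  8.07  24.77 -28.04]
```

{"method": "carry_out", "body": {
  "offset": [
    [0.8, 0, 0],
    [0.8, 0, 0],
    [0.8, 0, 0],
    [0.8, 0, 0],
    [0.8, 0, 0]
  ],
  "delta_rot": [
    [7.08, 0, 0],
    [7.08, 0, 0],
    [7.08, 0, 0],
    [7.08, 0, 0],
    [7.08, 0, 0]
  ],
  "fingers": 1,
  "newtons": 60
}}

```text
time: 0.52
tool_pos: [0.2286, -0.6346, 0.1902]
tcp_rot: [1.412, 1.066, -1.411]
wrist_force: [-0.6, 0.1, -0.6]
width: 1.001
```

{"method": "carry_out", "body": {
  "offset": [
    [0.8, 0, 0],
    [0.8, 0, 0],
    [0.8, 0, 0],
    [0.8, 0, 0],
    [0.8, 0, 0]
  ],
  "delta_rot": [
    [7.08, 0, 0],
    [7.08, 0, 0],
    [7.08, 0, 0],
    [7.08, 0, 0],
    [7.08, 0, 0]
  ]
}}

```text
time: 0.93
tool_pos: [0.2286, -0.6345, 0.1501]
tcp_rot: [1.832, 0.644, -1.832]
wrist_force: [0.8, 0.1, 0.2]
width: 1.0
```

{"method": "carry_out", "body": {
  "offset": [
    [0, -1.84, -3.26],
    [0, -1.84, -3.26],
    [0, -1.84, -3.26],
    [0, -1.84, -3.26],
    [0, -1.84, -3.26]
  ],
  "delta_rot": [
    [0, 0, 0],
    [0, 0, 0],
    [0, 0, 0],
    [0, 0, 0],
    [0, 0, 0]
  ]
}}

```text
time: 1.35
tool_pos: [0.2975, -0.459, 0.1505]
tcp_rot: [1.829, 0.648, -1.829]
wrist_force: [0.3, -1.3, 0.2]
width: 0.998
```

{"method": "carry_out", "body": {
  "offset": [
    [0, -1.84, -3.26],
    [0, -1.84, -3.26],
    [0, -1.84, -3.26],
    [0, -1.84, -3.26],
    [0, -1.84, -3.26]
  ],
  "delta_rot": [
    [0, 0, 0],
    [0, 0, 0],
    [0, 0, 0],
    [0, 0, 0],
    [0, 0, 0]
  ]
}}

```text
time: 1.77
tool_pos: [0.3662, -0.2849, 0.1509]
tcp_rot: [1.828, 0.648, -1.828]
wrist_force: [0.6, -0.5, 0.6]
width: 1.002
```

Run:
```python
from go import *
go(.3665,-.286,.034,39)
import cv2
p,d=read_camera("wrist"); cv2.imwrite("pics/w1.png",p[:,:,::-1])
```

```text
t 1.77 p [ 366.2 -284.9  150.9] yaw -141.0 tilt [-0.  0. -1.] q6 1.75 F [ 0.6 -0.5  0.6] w 1.002
 turn about tool x -0.0 then shift cm [11.69  0.11  0.05] ; unturned [11.69  0.11  0.05]
```

View pics/w1.png

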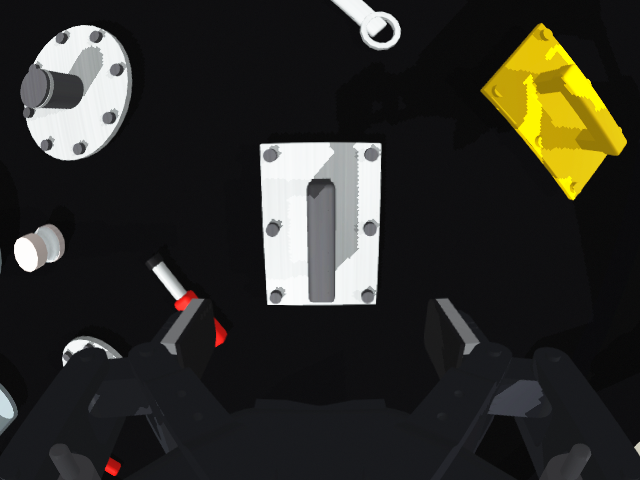

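The wrist view shows the steel lid's bar centred at column 320 between the jaws and aligned with them. I'll descend and grip.

{"method": "carry_out", "body": {
  "offset": [
    [3, 0.1, 0.05],
    [3, 0, 0],
    [2.7, 0, 0],
    [2, 0, 0],
    [1, 0, 0]
  ],
  "delta_rot": [
    [0, 0, 0],
    [0, 0, 0],
    [0, 0, 0],
    [0, 0, 0],
    [0, 0, 0]
  ]
}}

```text
time: 2.23
tool_pos: [0.3644, -0.2861, 0.0312]
tcp_rot: [1.827, 0.653, -1.832]
wrist_force: [-0.2, 0.2, -0.2]
width: 0.999
```

{"method": "carry_out", "body": {
  "offset": [
    [0, 0, 0],
    [0, 0, 0],
    [0, 0, 0],
    [0, 0, 0],
    [0, 0, 0]
  ],
  "delta_rot": [
    [0, 0, 0],
    [0, 0, 0],
    [0, 0, 0],
    [0, 0, 0],
    [0, 0, 0]
  ],
  "fingers": -1,
  "newtons": 60
}}

```text
time: 2.65
tool_pos: [0.3676, -0.289, 0.0358]
tcp_rot: [1.829, 0.644, -1.826]
wrist_force: [0.3, -0.5, -0.1]
width: 0.299
```

{"method": "carry_out", "body": {
  "offset": [
    [0, 0, 0],
    [0, 0, 0],
    [0, 0, 0],
    [0, 0, 0],
    [0, 0, 0]
  ],
  "delta_rot": [
    [0, 0, 0],
    [0, 0, 0],
    [0, 0, 0],
    [0, 0, 0],
    [0, 0, 0]
  ]
}}

```text
time: 3.07
tool_pos: [0.3676, -0.2887, 0.0356]
tcp_rot: [1.828, 0.645, -1.826]
wrist_force: [-0.8, 1.1, 6.5]
width: 0.201
```

Run:
```python
from go import *
go(.407,.2865,.2,87.5)
```

```text
t 3.07 p [ 367.6 -288.7   35.6] yaw -141.0 tilt [ 0.002 -0.002 -1.   ] q6 1.74 F [-0.8  1.1  6.5] w 0.201
 turn about tool x -48.5 then shift cm [-16.41   1.47 -57.65] ; unturned [-16.52 -42.18 -39.28]
```

{"method": "carry_out", "body": {
  "offset": [
    [-1, 0, 0],
    [-2.5, 0, 0],
    [-3.5, 0, 0],
    [-3.5, 0, 0],
    [-3.0, 0, 0]
  ],
  "delta_rot": [
    [0, 0, 0],
    [0, 0, 0],
    [-6.93, 0, 0],
    [-6.93, 0, 0],
    [-6.93, 0, 0]
  ]
}}

```text
time: 3.48
tool_pos: [0.3655, -0.2872, 0.1704]
tcp_rot: [1.582, 0.918, -1.583]
wrist_force: [0.6, -2.0, -4.8]
width: 0.201
```

{"method": "carry_out", "body": {
  "offset": [
    [-2, 0, 0],
    [-0.9, 0, 0],
    [0, 0, 0],
    [0, 0, 0],
    [0, 0, -1]
  ],
  "delta_rot": [
    [-6.93, 0, 0],
    [-6.93, 0, 0],
    [-6.93, 0, 0],
    [-6.93, 0, 0],
    [0, 0, 0]
  ]
}}

```text
time: 3.9
tool_pos: [0.3661, -0.2783, 0.198]
tcp_rot: [1.239, 1.19, -1.241]
wrist_force: [-0.4, -0.4, -4.4]
width: 0.199
```

{"method": "carry_out", "body": {
  "offset": [
    [0, 0.6, -2],
    [0, 1, -3],
    [0, 1, -4],
    [0, 1, -4],
    [0, 1.2, -3.9]
  ],
  "delta_rot": [
    [0, 0, 0],
    [0, 0, 0],
    [0, 0, 0],
    [0, 0, 0],
    [0, 0, 0]
  ]
}}

```text
time: 4.32
tool_pos: [0.4205, -0.1086, 0.1972]
tcp_rot: [1.244, 1.189, -1.246]
wrist_force: [1.5, -0.7, -5.0]
width: 0.2
```

{"method": "carry_out", "body": {
  "offset": [
    [0, 0, -4],
    [0, 0, -4],
    [0, 0, -4],
    [0, 0, -4],
    [0, 0, -4]
  ],
  "delta_rot": [
    [0, 0, 0],
    [0, 0, 0],
    [0, 0, 0],
    [0, 0, 0],
    [0, 0, 0]
  ]
}}

```text
time: 4.73
tool_pos: [0.4287, 0.0908, 0.1974]
tcp_rot: [1.242, 1.188, -1.246]
wrist_force: [1.2, -1.3, -4.9]
width: 0.203
```

{"method": "carry_out", "body": {
  "offset": [
    [0, -0.8, -4],
    [0, -0.8, -4],
    [0, -0.8, -4],
    [0, -0.6, -3],
    [0, -0.3, -2]
  ],
  "delta_rot": [
    [0, 0, 0],
    [0, 0, 0],
    [0, 0, 0],
    [0, 0, 0],
    [0, 0, 0]
  ]
}}

```text
time: 5.15
tool_pos: [0.4024, 0.2627, 0.1973]
tcp_rot: [1.241, 1.19, -1.244]
wrist_force: [0.4, 0.7, -5.7]
width: 0.202
```

Run:
```python
from go import *
go(.407,.2865,.2,87.5)
```

```text
t 5.15 p [402.4 262.7 197.3] yaw -92.6 tilt [-0.003  0.    -1.   ] q6 2.14 F [ 0.4  0.7 -5.7] w 0.202
 turn about tool x -0.1 then shift cm [-0.27  0.36 -2.4 ] ; unturned [-0.27  0.36 -2.4 ]
```

Now I'll move over the vessel and measure the held plate against the collar with both cameras.

{"method": "carry_out", "body": {
  "offset": [
    [0, 0.2, -1.2],
    [0, 0.16, -1.2],
    [0, 0, 0],
    [0, 0, 0],
    [0, 0, 0]
  ],
  "delta_rot": [
    [0, 0, 0],
    [0, 0, 0],
    [0, 0, 0],
    [0, 0, 0],
    [0, 0, 0]
  ]
}}

```text
time: 5.57
tool_pos: [0.4097, 0.2826, 0.1978]
tcp_rot: [1.241, 1.187, -1.244]
wrist_force: [0.5, -0.3, -4.7]
width: 0.2
```

```bash
cat > look.py <<'E'
from h import *
from go import *
def look(tag,g,ztop,kind,r=.09):
    """held plate top expected at height ztop near g"""
    for n in ("top","side"):
        p,d=read_camera(n); cv2.imwrite(f"pics/{tag}_{n}.png",p[:,:,::-1]); W=world(n,d)
        P=pts(W,g,r,ztop-.005,ztop+.006); V=pts(W,g,r,.099,.111)
        for nm,Q in (("plate",P),("collar",V)):
            if len(Q)<30: print(n,nm,len(Q)); continue
            q=(Q[:,:2]*1000).astype(np.float32); (c,rr)=cv2.minEnclosingCircle(q)
            print(n,nm,len(Q),"z",np.round(np.median(Q[:,2])*1000,1),rect(Q) if kind=="o" else np.round([*c,rr],1))
E
python3 - <<'E'
from look import *
go(.407,.2865,.2,87.5)
look("ol",(.407,.2865),.18,"o")
E
```

```text
t 5.57 p [409.7 282.6 197.8] yaw -92.6 tilt [-0.001 -0.001 -1.   ] q6 2.17 F [ 0.5 -0.3 -4.7] w 0.2
 turn about tool x -0.1 then shift cm [-0.22 -0.29 -0.38] ; unturned [-0.22 -0.29 -0.38]
top plate 1009 z 180.1 (array([407.8, 281.7]), array([130.2,  90.7]), -2.9)
top collar 205 z 105.0 (array([404.4, 245.6]), array([127.8,  11.3]), -3.2)
side plate 2091 z 180.3 (array([407. , 282.9]), array([131.4,  92.8]), -2.9)
side collar 746 z 104.6 (array([406.2, 286.7]), array([131.7,  92.6]), -3.1)
```

View pics/ol_side.png

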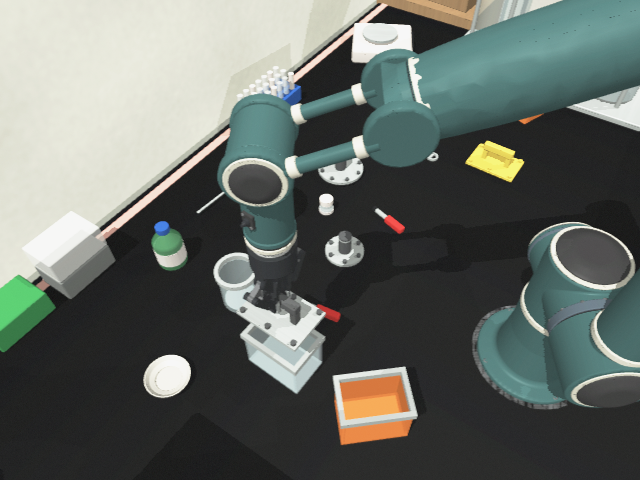

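The side view shows the steel plate held above the clear oblong vessel, about 4 mm short in +y, with the yaw matching. I'll correct that and go down to just above the rim.

{"method": "carry_out", "body": {
  "offset": [
    [0, -0.08, -0.4],
    [1, 0, 0],
    [1.5, 0, 0],
    [1.5, 0, 0],
    [1, 0, 0]
  ],
  "delta_rot": [
    [0, 0, 0],
    [0, 0, 0],
    [0, 0, 0],
    [0, 0, 0],
    [0, 0, 0]
  ]
}}

```text
time: 6.08
tool_pos: [0.4084, 0.2869, 0.1463]
tcp_rot: [1.24, 1.189, -1.243]
wrist_force: [0.2, -0.4, -5.1]
width: 0.197
```

Run:
```python
from look import *
go(.407,.2865,.2,87.5)
look("ol2",(.407,.2865),.1305,"o")
```

```text
t 6.08 p [408.4 286.9 146.3] yaw -92.5 tilt [-0.002 -0.001 -1.   ] q6 2.18 F [ 0.2 -0.4 -5.1] w 0.197
 turn about tool x -0.0 then shift cm [-5.37 -0.15  0.06] ; unturned [-5.37 -0.15  0.06]
top plate 860 z 128.9 (array([406.6, 285.2]), array([127.8,  90.3]), -1.5)
top collar 106 z 103.7 (array([404.4, 243. ]), array([127.6,   6.1]), -2.9)
side plate 1555 z 127.3 (array([403.9, 287. ]), array([130.1,  91.3]), -2.6)
side collar 390 z 104.4 (array([388.4, 317.7]), array([155.2,  75.3]), 30.9)
```

{"method": "carry_out", "body": {
  "offset": [
    [0.4, 0.05, 0],
    [0.4, 0, 0],
    [0.3, 0, 0],
    [0.1, 0, 0],
    [0, 0, 0]
  ],
  "delta_rot": [
    [0, 0, 0],
    [0, 0, 0],
    [0, 0, 0],
    [0, 0, 0],
    [0, 0, 0]
  ]
}}

```text
time: 6.6
tool_pos: [0.4097, 0.2877, 0.1363]
tcp_rot: [1.241, 1.188, -1.241]
wrist_force: [-0.1, -0.8, -4.7]
width: 0.202
```

Run:
```python
from look import *
go(.407,.2865,.2,87.5)
```

```text
t 6.6 p [409.7 287.7 136.3] yaw -92.5 tilt [-0.  0. -1.] q6 2.18 F [-0.1 -0.8 -4.7] w 0.202
 turn about tool x 0.0 then shift cm [-6.37 -0.27  0.13] ; unturned [-6.37 -0.27  0.13]
```

{"method": "carry_out", "body": {
  "offset": [
    [0.2, -0.05, 0.08],
    [0.1, 0, 0],
    [0.1, 0, 0],
    [0.07, 0, 0],
    [0, 0, 0]
  ],
  "delta_rot": [
    [0, 0, 0],
    [0, 0, 0],
    [0, 0, 0],
    [0, 0, 0],
    [0, 0, 0]
  ]
}}

```text
time: 7.02
tool_pos: [0.4091, 0.2869, 0.1315]
tcp_rot: [1.241, 1.189, -1.241]
wrist_force: [-0.2, 0.1, -4.2]
width: 0.204
```

{"method": "carry_out", "body": {
  "offset": [
    [0.05, 0, 0],
    [0.05, 0, 0],
    [0, 0, 0],
    [0, 0, 0],
    [0, 0, 0]
  ],
  "delta_rot": [
    [0, 0, 0],
    [0, 0, 0],
    [0, 0, 0],
    [0, 0, 0],
    [0, 0, 0]
  ]
}}

```text
time: 7.43
tool_pos: [0.4093, 0.287, 0.1308]
tcp_rot: [1.241, 1.188, -1.241]
wrist_force: [-0.1, 0.4, -3.4]
width: 0.204
```

Run:
```python
from look import *
go(.407,.2865,.2,87.5)
look("ol3",(.407,.2865),.1135,"o")
```

```text
t 7.43 p [409.3 287.  130.8] yaw -92.5 tilt [ 0.  0. -1.] q6 2.18 F [-0.1  0.4 -3.4] w 0.204
 turn about tool x 0.0 then shift cm [-6.92 -0.23  0.06] ; unturned [-6.92 -0.23  0.06]
top plate 879 z 113.1 (array([407.5, 285.6]), array([130.1,  91.1]), -3.4)
top collar 273 z 109.2 (array([407.4, 286.3]), array([130. ,  92.5]), -3.1)
side plate 1868 z 113.3 (array([406.9, 288.1]), array([131.5,  91.5]), -2.1)
side collar 349 z 108.3 (array([406.4, 287.9]), array([131.3,  91.2]), -2.9)
```

{"method": "carry_out", "body": {
  "offset": [
    [0.05, 0, 0],
    [0.05, 0, 0],
    [0.03, 0, 0],
    [0, 0, 0],
    [0, 0, 0]
  ],
  "delta_rot": [
    [0, 0, 0],
    [0, 0, 0],
    [0, 0, 0],
    [0, 0, 0],
    [0, 0, 0]
  ]
}}

```text
time: 7.95
tool_pos: [0.4093, 0.2872, 0.1306]
tcp_rot: [1.241, 1.189, -1.241]
wrist_force: [-4.6, -1.5, 5.3]
width: 0.202
```

{"method": "carry_out", "body": {
  "offset": [
    [0, 0, 0],
    [0, 0, 0],
    [0, 0, 0],
    [0, 0, 0],
    [0, 0, 0]
  ],
  "delta_rot": [
    [0, 0, 0],
    [0, 0, 0],
    [0, 0, 0],
    [0, 0, 0],
    [0, 0, 0]
  ],
  "fingers": 1
}}

```text
time: 8.37
tool_pos: [0.4094, 0.287, 0.1293]
tcp_rot: [1.241, 1.188, -1.241]
wrist_force: [-0.7, -0.5, 0.4]
width: 0.899
```

{"method": "carry_out", "body": {
  "offset": [
    [-0.5, 0, 0],
    [-1, 0, 0],
    [-2, 0, 0],
    [-2.5, 0, 0],
    [-2, 0, 0]
  ],
  "delta_rot": [
    [0, 0, 0],
    [0, 0, 0],
    [0, 0, 0],
    [0, 0, 0],
    [0, 0, 0]
  ]
}}

```text
time: 8.78
tool_pos: [0.4095, 0.2871, 0.2116]
tcp_rot: [1.242, 1.188, -1.24]
wrist_force: [2.2, 0.4, 0.9]
width: 1.0
```

Run:
```python
from look import *
go(.4525,-.0115,.15)
look("ol4",(.407,.2865),.1135,"o")
```

```text
t 8.78 p [409.5 287.1 211.6] yaw -92.5 tilt [ 0.001  0.001 -1.   ] q6 2.18 F [2.2 0.4 0.9] w 1.0
 turn about tool x 0 then shift cm [ 6.14  5.58 29.65] ; unturned [ 6.14  5.58 29.65]
top plate 1052 z 112.8 (array([406.7, 285.4]), array([129.2,  89.4]), -1.7)
top collar 329 z 109.5 (array([406.3, 285.8]), array([128.5,  91.1]), -2.8)
side plate 2361 z 113.0 (array([406.7, 287.6]), array([131.1,  92. ]), -2.2)
side collar 465 z 109.6 (array([406.4, 287.3]), array([131.1,  91.9]), -2.7)
```

{"method": "carry_out", "body": {
  "offset": [
    [0, 0.7, 3.7],
    [0, 0.7, 3.7],
    [0, 0.7, 3.7],
    [0, 0.7, 3.7],
    [0, 0.7, 3.7]
  ],
  "delta_rot": [
    [0, 0, 0],
    [0, 0, 0],
    [0, 0, 0],
    [0, 0, 0],
    [0, 0, 0]
  ]
}}

```text
time: 9.3
tool_pos: [0.4357, 0.0991, 0.209]
tcp_rot: [1.24, 1.189, -1.24]
wrist_force: [0.8, 0.5, -0.4]
width: 0.999
```

{"method": "carry_out", "body": {
  "offset": [
    [1.5, 0.7, 3.7],
    [1.5, 0.7, 3.7],
    [1.5, 0.7, 3.7],
    [1.6, 0, 0],
    [0, 0, 0]
  ],
  "delta_rot": [
    [0, 0, 0],
    [0, 0, 0],
    [0, 0, 0],
    [0, 0, 0],
    [0, 0, 0]
  ]
}}

```text
time: 9.72
tool_pos: [0.4495, -0.0131, 0.1448]
tcp_rot: [1.242, 1.191, -1.249]
wrist_force: [-0.7, 0.2, -0.1]
width: 1.0
```

Run:
```python
from look import *
go(.4525,-.0115,.028)
```

```text
t 9.72 p [449.5 -13.1 144.8] yaw -92.7 tilt [-0.007  0.001 -1.   ] q6 1.53 F [-0.7  0.2 -0.1] w 1.0
 turn about tool x 0 then shift cm [11.67  0.37 -0.17] ; unturned [11.67  0.37 -0.17]
```

{"method": "carry_out", "body": {
  "offset": [
    [3, 0.1, -0.1],
    [3, 0, 0],
    [2.7, 0, 0],
    [2, 0, 0],
    [0.9, 0, 0]
  ],
  "delta_rot": [
    [0, 0, 0],
    [0, 0, 0],
    [0, 0, 0],
    [0, 0, 0],
    [0, 0, 0]
  ]
}}

```text
time: 10.13
tool_pos: [0.451, -0.009, 0.0299]
tcp_rot: [1.238, 1.193, -1.243]
wrist_force: [-0.8, 0.4, 0.6]
width: 0.999
```

{"method": "carry_out", "body": {
  "offset": [
    [0, 0, 0],
    [0, 0, 0],
    [0, 0, 0],
    [0, 0, 0],
    [0, 0, 0]
  ],
  "delta_rot": [
    [0, 0, 0],
    [0, 0, 0],
    [0, 0, 0],
    [0, 0, 0],
    [0, 0, 0]
  ],
  "fingers": -1,
  "newtons": 60
}}

```text
time: 10.55
tool_pos: [0.4553, -0.0103, 0.0342]
tcp_rot: [1.242, 1.186, -1.238]
wrist_force: [2.4, -1.0, -0.1]
width: 0.336
```

{"method": "carry_out", "body": {
  "offset": [
    [0, 0, 0],
    [0, 0, 0],
    [0, 0, 0],
    [0, 0, 0],
    [0, 0, 0]
  ],
  "delta_rot": [
    [0, 0, 0],
    [0, 0, 0],
    [0, 0, 0],
    [0, 0, 0],
    [0, 0, 0]
  ]
}}

```text
time: 10.97
tool_pos: [0.4553, -0.0103, 0.0342]
tcp_rot: [1.243, 1.186, -1.238]
wrist_force: [-0.3, 0.8, 6.6]
width: 0.336
```

Run:
```python
from look import *
go(.577,.2135,.2)
```

```text
t 10.97 p [455.3 -10.3  34.2] yaw -92.5 tilt [ 0.004 -0.    -1.   ] q6 1.54 F [-0.3  0.8  6.6] w 0.336
 turn about tool x 0 then shift cm [-16.54  11.25 -22.89] ; unturned [-16.54  11.25 -22.89]
```

{"method": "carry_out", "body": {
  "offset": [
    [-1, 0, 0],
    [-3, 0, 0],
    [-4, 0, 0],
    [-4, 0, 0],
    [-4, 0, 0]
  ],
  "delta_rot": [
    [0, 0, 0],
    [0, 0, 0],
    [0, 0, 0],
    [0, 0, 0],
    [0, 0, 0]
  ]
}}

```text
time: 11.38
tool_pos: [0.452, -0.0102, 0.1938]
tcp_rot: [1.24, 1.19, -1.242]
wrist_force: [1.7, -0.6, -2.9]
width: 0.333
```

{"method": "carry_out", "body": {
  "offset": [
    [-0.6, 0.75, -1.5],
    [0, 1.5, -3],
    [0, 1.85, -3.7],
    [0, 1.85, -3.7],
    [0, 1.85, -3.7]
  ],
  "delta_rot": [
    [0, 0, 0],
    [0, 0, 0],
    [0, 0, 0],
    [0, 0, 0],
    [0, 0, 0]
  ]
}}

```text
time: 11.8
tool_pos: [0.538, 0.1435, 0.1988]
tcp_rot: [1.241, 1.188, -1.242]
wrist_force: [0.4, -0.8, -2.1]
width: 0.335
```

{"method": "carry_out", "body": {
  "offset": [
    [0, 1.85, -3.7],
    [0, 1.3, -2.4],
    [0, 0.6, -1.2],
    [0, 0, 0],
    [0, 0, 0]
  ],
  "delta_rot": [
    [0, 0, 0],
    [0, 0, 0],
    [0, 0, 0],
    [0, 0, 0],
    [0, 0, 0]
  ]
}}

```text
time: 12.22
tool_pos: [0.5778, 0.2133, 0.1978]
tcp_rot: [1.238, 1.189, -1.242]
wrist_force: [-0.9, -0.7, -2.0]
width: 0.339
```

Run:
```python
from look import *
go(.577,.2135,.2)
look("sl",(.577,.215),float(read_state()["tool_pos"][2])-.0162,"r",.07)
```

```text
t 12.22 p [577.8 213.3 197.8] yaw -92.4 tilt [-0.002 -0.001 -1.   ] q6 1.93 F [-0.9 -0.7 -2. ] w 0.339
 turn about tool x 0 then shift cm [-0.22 -0.09 -0.02] ; unturned [-0.22 -0.09 -0.02]
top plate 259 z 181.4 [575.1 212.4  45.2]
top collar 108 z 104.0 [566.  191.   35.3]
side plate 903 z 181.6 [573.6 213.1  46.2]
side collar 377 z 104.3 [575.6 216.1  45.5]
```

{"method": "carry_out", "body": {
  "offset": [
    [0, 0.21, -0.26],
    [1.2, 0, 0],
    [2, 0, 0],
    [1.5, 0, 0],
    [0.5, 0, 0]
  ],
  "delta_rot": [
    [0, 0, 0],
    [0, 0, 0],
    [0, 0, 0],
    [0, 0, 0],
    [0, 0, 0]
  ]
}}

```text
time: 12.73
tool_pos: [0.5785, 0.2145, 0.1426]
tcp_rot: [1.238, 1.19, -1.246]
wrist_force: [-0.8, -1.0, -2.6]
width: 0.334
```

{"method": "carry_out", "body": {
  "offset": [
    [0, 0, 0],
    [0, 0, 0],
    [0, 0, 0],
    [0, 0, 0],
    [0, 0, 0]
  ],
  "delta_rot": [
    [0, 0, 0],
    [0, 0, 0],
    [0, 0, 0],
    [0, 0, 0],
    [0, 0, 0]
  ]
}}

```text
time: 13.15
tool_pos: [0.5817, 0.2163, 0.1476]
tcp_rot: [1.243, 1.187, -1.239]
wrist_force: [-0.1, 0.1, -1.6]
width: 0.335
```

Run:
```python
from look import *
go(.577,.2135,.2)
look("sl2",(.577,.215),float(read_state()["tool_pos"][2])-.0162,"r",.07)
```

```text
t 13.15 p [581.7 216.3 147.6] yaw -92.5 tilt [ 0.002  0.001 -1.   ] q6 1.93 F [-0.1  0.1 -1.6] w 0.335
 turn about tool x 0 then shift cm [-5.24 -0.45  0.3 ] ; unturned [-5.24 -0.45  0.3 ]
top plate 233 z 131.5 [579.6 215.7  45.2]
top collar 57 z 104.4 [562.1 186.   29.6]
side plate 855 z 131.2 [578.  216.9  45.8]
side collar 260 z 104.1 [574.4 217.   44.3]
```

{"method": "carry_out", "body": {
  "offset": [
    [0, -0.21, 0.11],
    [0, 0, 0],
    [0.3, 0, 0],
    [0.3, 0, 0],
    [0.3, 0, 0]
  ],
  "delta_rot": [
    [0, 0, 0],
    [0, 0, 0],
    [0, 0, 0],
    [0, 0, 0],
    [0, 0, 0]
  ]
}}

```text
time: 13.67
tool_pos: [0.5786, 0.215, 0.1369]
tcp_rot: [1.241, 1.189, -1.241]
wrist_force: [0.3, 0.5, -2.7]
width: 0.334
```

{"method": "carry_out", "body": {
  "offset": [
    [0.3, 0, 0],
    [0.1, 0, 0],
    [0, 0, 0],
    [0, 0, 0],
    [0, 0, 0]
  ],
  "delta_rot": [
    [0, 0, 0],
    [0, 0, 0],
    [0, 0, 0],
    [0, 0, 0],
    [0, 0, 0]
  ]
}}

```text
time: 14.08
tool_pos: [0.5789, 0.2151, 0.1334]
tcp_rot: [1.241, 1.188, -1.241]
wrist_force: [0.4, 0.1, -2.3]
width: 0.339
```

Run:
```python
from look import *
go(.577,.2135,.2)
look("sl3",(.577,.215),float(read_state()["tool_pos"][2])-.0162,"r",.07)
```

```text
t 14.08 p [578.9 215.1 133.4] yaw -92.5 tilt [ 0.  0. -1.] q6 1.93 F [ 0.4  0.1 -2.3] w 0.339
 turn about tool x 0 then shift cm [-6.66 -0.18  0.17] ; unturned [-6.66 -0.18  0.17]
top plate 220 z 116.8 [576.5 214.2  44.8]
top collar 10
side plate 824 z 117.2 [575.2 215.6  46. ]
side collar 146 z 103.7 [571.3 222.4  44.1]
```

{"method": "carry_out", "body": {
  "offset": [
    [0.12, 0.05, 0],
    [0.12, 0, 0],
    [0.1, 0, 0],
    [0.05, 0, 0],
    [0, 0, 0]
  ],
  "delta_rot": [
    [0, 0, 0],
    [0, 0, 0],
    [0, 0, 0],
    [0, 0, 0],
    [0, 0, 0]
  ]
}}

```text
time: 14.6
tool_pos: [0.5792, 0.215, 0.1294]
tcp_rot: [1.241, 1.188, -1.241]
wrist_force: [-0.3, 0.6, -1.7]
width: 0.332
```

{"method": "carry_out", "body": {
  "offset": [
    [0.05, 0, 0],
    [0.05, 0, 0],
    [0.03, 0, 0],
    [0, 0, 0],
    [0, 0, 0]
  ],
  "delta_rot": [
    [0, 0, 0],
    [0, 0, 0],
    [0, 0, 0],
    [0, 0, 0],
    [0, 0, 0]
  ]
}}

```text
time: 15.02
tool_pos: [0.5795, 0.2151, 0.1293]
tcp_rot: [1.241, 1.188, -1.24]
wrist_force: [-2.2, -1.1, 5.3]
width: 0.335
```

{"method": "carry_out", "body": {
  "offset": [
    [0, 0, 0],
    [0, 0, 0],
    [0, 0, 0],
    [0, 0, 0],
    [0, 0, 0]
  ],
  "delta_rot": [
    [0, 0, 0],
    [0, 0, 0],
    [0, 0, 0],
    [0, 0, 0],
    [0, 0, 0]
  ],
  "fingers": 1
}}

```text
time: 15.43
tool_pos: [0.5793, 0.215, 0.1279]
tcp_rot: [1.241, 1.188, -1.241]
wrist_force: [0.5, -0.0, 0.9]
width: 0.999
```

{"method": "carry_out", "body": {
  "offset": [
    [-0.5, 0, 0],
    [-1, 0, 0],
    [-2, 0, 0],
    [-2.5, 0, 0],
    [-2, 0, 0]
  ],
  "delta_rot": [
    [0, 0, 0],
    [0, 0, 0],
    [0, 0, 0],
    [0, 0, 0],
    [0, 0, 0]
  ]
}}

```text
time: 15.85
tool_pos: [0.5797, 0.2152, 0.2105]
tcp_rot: [1.242, 1.188, -1.24]
wrist_force: [0.8, -0.7, -0.6]
width: 0.998
```

Run:
```python
from look import *
look("sl4",(.577,.215),.1132,"r",.07)
go(.609,-.2465,.15)
```

```text
top plate 279 z 112.7 [573.8 213.9  44.9]
top collar 90 z 109.3 [576.6 214.7  44.7]
side plate 943 z 113.0 [576.1 215.8  46. ]
side collar 221 z 108.6 [576.3 217.5  45.7]
t 15.95 p [582.5 216.1 214.3] yaw -92.5 tilt [ 0.009  0.003 -1.   ] q6 1.93 F [1.3 0.6 0.6] w 1.001
 turn about tool x 0 then shift cm [ 6.31  4.59 46.12] ; unturned [ 6.31  4.59 46.12]
```

{"method": "carry_out", "body": {
  "offset": [
    [0, 0.38, 3.85],
    [0, 0.38, 3.85],
    [0, 0.38, 3.85],
    [0, 0.38, 3.85],
    [0, 0.38, 3.85]
  ],
  "delta_rot": [
    [0, 0, 0],
    [0, 0, 0],
    [0, 0, 0],
    [0, 0, 0],
    [0, 0, 0]
  ]
}}

```text
time: 16.37
tool_pos: [0.5894, 0.0204, 0.2077]
tcp_rot: [1.24, 1.189, -1.241]
wrist_force: [0.3, 0.2, 0.0]
width: 1.0
```

{"method": "carry_out", "body": {
  "offset": [
    [0, 0.38, 3.85],
    [0, 0.38, 3.85],
    [0, 0.38, 3.85],
    [0, 0.38, 3.85],
    [0, 0.38, 3.85]
  ],
  "delta_rot": [
    [0, 0, 0],
    [0, 0, 0],
    [0, 0, 0],
    [0, 0, 0],
    [0, 0, 0]
  ]
}}

```text
time: 16.78
tool_pos: [0.6, -0.1731, 0.2077]
tcp_rot: [1.241, 1.189, -1.241]
wrist_force: [-0.0, 1.1, -0.2]
width: 0.996
```

{"method": "carry_out", "body": {
  "offset": [
    [1.5, 0.38, 3.85],
    [1.5, 0.38, 3.85],
    [2.5, 0, 0],
    [1, 0, 0],
    [0, 0, 0]
  ],
  "delta_rot": [
    [0, 0, 0],
    [0, 0, 0],
    [0, 0, 0],
    [0, 0, 0],
    [0, 0, 0]
  ]
}}

```text
time: 17.2
tool_pos: [0.6017, -0.2474, 0.1385]
tcp_rot: [1.241, 1.196, -1.246]
wrist_force: [-0.8, 0.6, -0.7]
width: 0.998
```

{"method": "carry_out", "body": {
  "offset": [
    [0, 0, 0],
    [0, 0, 0],
    [0, 0, 0],
    [0, 0, 0],
    [0, 0, 0]
  ],
  "delta_rot": [
    [0, 0, 0],
    [0, 0, 0],
    [0, 0, 0],
    [0, 0, 0],
    [0, 0, 0]
  ]
}}

```text
time: 17.62
tool_pos: [0.6057, -0.248, 0.1446]
tcp_rot: [1.24, 1.187, -1.239]
wrist_force: [-0.5, -0.6, -0.2]
width: 1.002
```

Run:
```python
from look import *
go(.611,-.247,.033)
```

```text
t 17.62 p [ 605.7 -248.   144.6] yaw -92.4 tilt [ 0.002 -0.001 -1.   ] q6 1.19 F [-0.5 -0.6 -0.2] w 1.002
 turn about tool x 0 then shift cm [11.16  0.5  -0.14] ; unturned [11.16  0.5  -0.14]
```

{"method": "carry_out", "body": {
  "offset": [
    [3, 0.25, -0.05],
    [3, 0.2, 0],
    [2.6, 0, 0],
    [1.8, 0, 0],
    [0.75, 0, 0]
  ],
  "delta_rot": [
    [0, 0, 0],
    [0, 0, 0],
    [0, 0, 0],
    [0, 0, 0],
    [0, 0, 0]
  ]
}}

```text
time: 18.03
tool_pos: [0.6073, -0.2469, 0.0284]
tcp_rot: [1.24, 1.193, -1.243]
wrist_force: [-0.1, 0.7, -0.7]
width: 1.001
```

{"method": "carry_out", "body": {
  "offset": [
    [0, 0, 0],
    [0, 0, 0],
    [0, 0, 0],
    [0, 0, 0],
    [0, 0, 0]
  ],
  "delta_rot": [
    [0, 0, 0],
    [0, 0, 0],
    [0, 0, 0],
    [0, 0, 0],
    [0, 0, 0]
  ],
  "fingers": -1,
  "newtons": 70
}}

```text
time: 18.45
tool_pos: [0.611, -0.2486, 0.0341]
tcp_rot: [1.242, 1.185, -1.239]
wrist_force: [1.3, -0.7, -3.6]
width: 0.329
```

{"method": "carry_out", "body": {
  "offset": [
    [0, 0, 0],
    [0, 0, 0],
    [0, 0, 0],
    [0, 0, 0],
    [0, 0, 0]
  ],
  "delta_rot": [
    [0, 0, 0],
    [0, 0, 0],
    [0, 0, 0],
    [0, 0, 0],
    [0, 0, 0]
  ]
}}

```text
time: 18.87
tool_pos: [0.6111, -0.2487, 0.0341]
tcp_rot: [1.242, 1.185, -1.239]
wrist_force: [0.8, 0.2, 5.6]
width: 0.332
```

Run:
```python
from look import *
go(.673,-.0105,.2)
```

```text
t 18.87 p [ 611.1 -248.7   34.1] yaw -92.5 tilt [ 0.004 -0.001 -1.   ] q6 1.19 F [0.8 0.2 5.6] w 0.332
 turn about tool x 0 then shift cm [-16.6    5.21 -24.05] ; unturned [-16.6    5.21 -24.05]
```

{"method": "carry_out", "body": {
  "offset": [
    [-1, 0, 0],
    [-3, 0, 0],
    [-4, 0, 0],
    [-4, 0, 0],
    [-4, 0, 0]
  ],
  "delta_rot": [
    [0, 0, 0],
    [0, 0, 0],
    [0, 0, 0],
    [0, 0, 0],
    [0, 0, 0]
  ]
}}

```text
time: 19.28
tool_pos: [0.6076, -0.2476, 0.1916]
tcp_rot: [1.24, 1.192, -1.243]
wrist_force: [1.0, -0.8, -4.8]
width: 0.336
```

{"method": "carry_out", "body": {
  "offset": [
    [-0.6, 0.3, -1.5],
    [0, 0.65, -3],
    [0, 0.85, -3.9],
    [0, 0.85, -3.9],
    [0, 0.85, -3.9]
  ],
  "delta_rot": [
    [0, 0, 0],
    [0, 0, 0],
    [0, 0, 0],
    [0, 0, 0],
    [0, 0, 0]
  ]
}}

```text
time: 19.7
tool_pos: [0.6499, -0.086, 0.1958]
tcp_rot: [1.241, 1.191, -1.244]
wrist_force: [-0.3, 0.0, -4.4]
width: 0.329
```

{"method": "carry_out", "body": {
  "offset": [
    [0, 0.85, -3.9],
    [0, 0.55, -2.5],
    [0, 0.3, -1.4],
    [0, 0, 0],
    [0, 0, 0]
  ],
  "delta_rot": [
    [0, 0, 0],
    [0, 0, 0],
    [0, 0, 0],
    [0, 0, 0],
    [0, 0, 0]
  ]
}}

```text
time: 20.12
tool_pos: [0.6706, -0.0099, 0.196]
tcp_rot: [1.237, 1.191, -1.242]
wrist_force: [0.7, -0.9, -5.3]
width: 0.332
```

{"method": "carry_out", "body": {
  "offset": [
    [1, 0, 0],
    [1, 0, 0],
    [1, 0, 0],
    [0, 0, 0],
    [0, 0, 0]
  ],
  "delta_rot": [
    [0, 0, 0],
    [0, 0, 0],
    [0, 0, 0],
    [0, 0, 0],
    [0, 0, 0]
  ]
}}

```text
time: 20.53
tool_pos: [0.6701, -0.0116, 0.1652]
tcp_rot: [1.24, 1.191, -1.245]
wrist_force: [0.1, -0.4, -4.9]
width: 0.336
```

{"method": "carry_out", "body": {
  "offset": [
    [0, 0, 0],
    [0, 0, 0],
    [0, 0, 0],
    [0, 0, 0],
    [0, 0, 0]
  ],
  "delta_rot": [
    [0, 0, 0],
    [0, 0, 0],
    [0, 0, 0],
    [0, 0, 0],
    [0, 0, 0]
  ]
}}

```text
time: 20.95
tool_pos: [0.672, -0.0107, 0.1682]
tcp_rot: [1.241, 1.188, -1.24]
wrist_force: [0.1, -0.4, -4.7]
width: 0.337
```

Run:
```python
from look import *
go(.673,-.0105,.2)
look("ll",(.673,-.0105),float(read_state()["tool_pos"][2])-.0162,"r",.085)
```

```text
t 20.95 p [672.  -10.7 168.2] yaw -92.5 tilt [ 0.001 -0.    -1.   ] q6 1.56 F [ 0.1 -0.4 -4.7] w 0.337
 turn about tool x 0 then shift cm [-3.18  0.1  -0.02] ; unturned [-3.18  0.1  -0.02]
top plate 691 z 151.7 [654.7  -2.2  55.5]
top collar 12
side plate 1165 z 151.8 [668.1  -9.7  62.3]
side collar 311 z 104.2 [670.6  -6.9  59.7]
```

```bash
cat >> look.py <<'E'
def fit(W,g,z,R=.06):
    """robust circle of known radius through the outer hull points of a disc at height z"""
    P=pts(W,g,.085,z-.004,z+.004); hpt=cv2.convexHull((P[:,:2]*1000).astype(np.float32))[:,0]
    r=least_squares(lambda c:np.hypot(*(hpt-c).T)-R*1000-.5,np.array(g)*1000,loss="cauchy",f_scale=.7)
    return np.round(r.x,1),len(hpt),int((np.abs(r.fun)<1.5).sum())
def both(tag,g,z):
    for n in ("top","side"):
        p,d=read_camera(n); cv2.imwrite(f"pics/{tag}_{n}.png",p[:,:,::-1]); print(n,"held",fit(world(n,d),g,z),"vessel at start",fit(world(n,np.load(n+".npz")["d"]),(.673,-.0105),.104))
E
python3 - <<'E'
from look import *
both("ll1",(.671,-.009),float(read_state()["tool_pos"][2])-.0164)
a=cv2.imread("pics/ll1_side.png")[100:300,160:400];b=cv2.imread("pics/ll1_top.png")[80:280,220:460]
cv2.imwrite("pics/ll_c.png",cv2.resize(np.hstack([a,b]),(800,333)))
E
```

```text
top held (array([672.5, -11.3]), 17, 11) vessel at start (array([673.3,  -9.9]), 37, 24)
side held (array([669.6, -10.2]), 31, 28) vessel at start (array([671.8,  -9.9]), 32, 25)
```

View pics/ll_c.png

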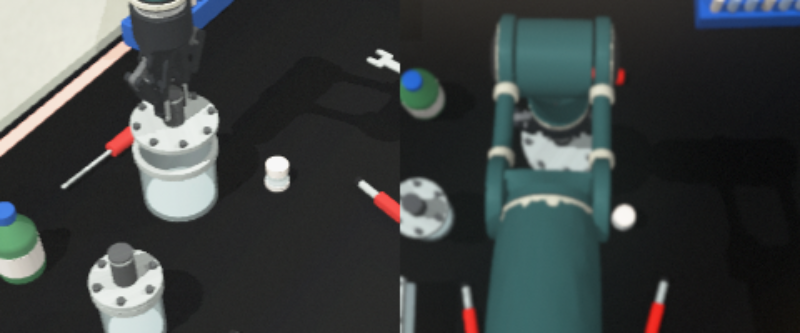

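The crop shows the large plate held level about 4 cm above the large vessel. The small lid looks flat on its vessel. I'll correct by 1.5 mm in +x and go down.

{"method": "carry_out", "body": {
  "offset": [
    [0.3, 0.15, 0],
    [0.6, 0, 0],
    [0.7, 0, 0],
    [0.5, 0, 0],
    [0.3, 0, 0]
  ],
  "delta_rot": [
    [0, 0, 0],
    [0, 0, 0],
    [0, 0, 0],
    [0, 0, 0],
    [0, 0, 0]
  ]
}}

```text
time: 21.57
tool_pos: [0.6721, -0.0107, 0.1416]
tcp_rot: [1.24, 1.191, -1.243]
wrist_force: [-0.8, 0.2, -5.2]
width: 0.333
```

{"method": "carry_out", "body": {
  "offset": [
    [0, 0, 0],
    [0, 0, 0],
    [0, 0, 0],
    [0, 0, 0],
    [0, 0, 0]
  ],
  "delta_rot": [
    [0, 0, 0],
    [0, 0, 0],
    [0, 0, 0],
    [0, 0, 0],
    [0, 0, 0]
  ]
}}

```text
time: 21.98
tool_pos: [0.6736, -0.0108, 0.1442]
tcp_rot: [1.241, 1.188, -1.24]
wrist_force: [-0.0, 0.0, -4.2]
width: 0.332
```

Run:
```python
from look import *
go(.673,-.0105,.2)
both("ll2",(.673,-.01),float(read_state()["tool_pos"][2])-.0164)
```

```text
t 21.98 p [673.6 -10.8 144.2] yaw -92.5 tilt [ 0.001 -0.    -1.   ] q6 1.56 F [-0.   0.  -4.2] w 0.332
 turn about tool x 0 then shift cm [-5.58 -0.05 -0.03] ; unturned [-5.58 -0.05 -0.03]
top held (array([675.8, -11.1]), 15, 8) vessel at start (array([673.3,  -9.9]), 37, 24)
side held (array([671.2,  -9.6]), 31, 28) vessel at start (array([671.8,  -9.9]), 32, 25)
```

Aligned to within about 1 mm (the side fit is the more reliable of the two). The plate top is at 127.8 mm and has to reach 113 mm.

{"method": "carry_out", "body": {
  "offset": [
    [0.25, 0, 0],
    [0.25, 0, 0],
    [0.25, 0, 0],
    [0.2, 0, 0],
    [0.1, 0, 0]
  ],
  "delta_rot": [
    [0, 0, 0],
    [0, 0, 0],
    [0, 0, 0],
    [0, 0, 0],
    [0, 0, 0]
  ]
}}

```text
time: 22.5
tool_pos: [0.6727, -0.0107, 0.1323]
tcp_rot: [1.24, 1.189, -1.242]
wrist_force: [-0.3, 0.8, -5.4]
width: 0.334
```

{"method": "carry_out", "body": {
  "offset": [
    [0.05, 0, 0],
    [0, 0, 0],
    [0, 0, 0],
    [0, 0, 0],
    [0, 0, 0]
  ],
  "delta_rot": [
    [0, 0, 0],
    [0, 0, 0],
    [0, 0, 0],
    [0, 0, 0],
    [0, 0, 0]
  ]
}}

```text
time: 22.92
tool_pos: [0.6733, -0.0107, 0.1328]
tcp_rot: [1.241, 1.188, -1.241]
wrist_force: [-0.6, 0.4, -3.7]
width: 0.329
```

Run:
```python
from look import *
go(.673,-.0105,.2)
both("ll3",(.673,-.01),float(read_state()["tool_pos"][2])-.0164)
```

```text
t 22.92 p [673.3 -10.7 132.8] yaw -92.5 tilt [ 0. -0. -1.] q6 1.56 F [-0.6  0.4 -3.7] w 0.329
 turn about tool x 0 then shift cm [-6.72 -0.03 -0.02] ; unturned [-6.72 -0.03 -0.02]
top held (array([671.1, -13. ]), 14, 8) vessel at start (array([673.3,  -9.9]), 37, 24)
side held (array([670.5, -10. ]), 27, 26) vessel at start (array([671.8,  -9.9]), 32, 25)
```

{"method": "carry_out", "body": {
  "offset": [
    [0.1, 0.05, 0],
    [0.1, 0, 0],
    [0.1, 0, 0],
    [0.05, 0, 0],
    [0, 0, 0]
  ],
  "delta_rot": [
    [0, 0, 0],
    [0, 0, 0],
    [0, 0, 0],
    [0, 0, 0],
    [0, 0, 0]
  ]
}}

```text
time: 23.43
tool_pos: [0.6737, -0.0108, 0.1292]
tcp_rot: [1.241, 1.188, -1.241]
wrist_force: [0.2, -0.8, -4.0]
width: 0.332
```

{"method": "carry_out", "body": {
  "offset": [
    [0.05, 0, 0],
    [0.05, 0, 0],
    [0.03, 0, 0],
    [0, 0, 0],
    [0, 0, 0]
  ],
  "delta_rot": [
    [0, 0, 0],
    [0, 0, 0],
    [0, 0, 0],
    [0, 0, 0],
    [0, 0, 0]
  ]
}}

```text
time: 23.85
tool_pos: [0.6738, -0.0108, 0.129]
tcp_rot: [1.241, 1.188, -1.24]
wrist_force: [-5.2, 0.6, 5.5]
width: 0.334
```

Contact with the load transferred, so it is seated. I'll release, retreat upward and then swing aside for a final check.

{"method": "carry_out", "body": {
  "offset": [
    [0, 0, 0],
    [0, 0, 0],
    [0, 0, 0],
    [0, 0, 0],
    [0, 0, 0]
  ],
  "delta_rot": [
    [0, 0, 0],
    [0, 0, 0],
    [0, 0, 0],
    [0, 0, 0],
    [0, 0, 0]
  ],
  "fingers": 1
}}

```text
time: 24.27
tool_pos: [0.6739, -0.0108, 0.1276]
tcp_rot: [1.241, 1.188, -1.241]
wrist_force: [-0.4, -0.3, 0.4]
width: 0.996
```

{"method": "carry_out", "body": {
  "offset": [
    [-0.5, 0, 0],
    [-1, 0, 0],
    [-2, 0, 0],
    [-3, 0, 0],
    [-3, 0, 0]
  ],
  "delta_rot": [
    [0, 0, 0],
    [0, 0, 0],
    [0, 0, 0],
    [0, 0, 0],
    [0, 0, 0]
  ]
}}

```text
time: 24.68
tool_pos: [0.673, -0.0107, 0.2235]
tcp_rot: [1.24, 1.19, -1.242]
wrist_force: [-0.2, 0.5, 0.3]
width: 0.999
```

{"method": "carry_out", "body": {
  "offset": [
    [0, -0.5, 3.5],
    [0, -0.5, 4],
    [0, -0.5, 4],
    [0, -0.5, 4],
    [0, -0.5, 4]
  ],
  "delta_rot": [
    [0, 0, 0],
    [0, 0, 0],
    [0, 0, 0],
    [0, 0, 0],
    [0, 0, 0]
  ]
}}

```text
time: 25.1
tool_pos: [0.6402, -0.2061, 0.2245]
tcp_rot: [1.241, 1.187, -1.239]
wrist_force: [0.4, -0.9, 0.2]
width: 0.999
```

{"method": "carry_out", "body": {
  "offset": [
    [0, -0.5, 4],
    [0, -0.5, 4],
    [0, -0.5, 4],
    [0, 0, 3],
    [0, 0, 1]
  ],
  "delta_rot": [
    [0, 0, 0],
    [0, 0, 0],
    [0, 0, 0],
    [0, 0, 0],
    [0, 0, 0]
  ]
}}

```text
time: 25.52
tool_pos: [0.6174, -0.369, 0.224]
tcp_rot: [1.242, 1.183, -1.244]
wrist_force: [-0.2, 0.9, -0.3]
width: 1.0
```

Run:
```python
from look import *
go(.6,-.35,.2)
for n in ("top","side"):
    p,d=read_camera(n); cv2.imwrite(f"pics/fin_{n}.png",p[:,:,::-1]); W=world(n,d); W0=world(n,np.load(n+".npz")["d"])
    for k,g,r in (("L",(.673,-.0105),.052),("S",(.577,.215),.038),("O",(.407,.2865),.04)):
        P=pts(W,g,r,.105,.12); c=P.mean(0); A=np.c_[P[:,:2]-c[:2],np.ones(len(P))]; s=np.linalg.lstsq(A,P[:,2],rcond=None)[0]
        Q=pts(W,g,.085,.1095,.117); H=pts(W,g,.06,.155,.17); q=(Q[:,:2]*1000).astype(np.float32)
        print(n,k,"plate z",np.round(s[2]*1000,1),"tilt deg",np.round(np.degrees(s[:2]),2),rect(Q) if k=="O" else np.round(cv2.minEnclosingCircle(q)[0],1),"handle",np.round(np.median(H,0)*1000,1))
    p0=np.load(n+".npz")["p"]; print(n,"vessel glass shift check px diff saved")
cv2.imwrite("pics/fin.png",cv2.imread("pics/fin_side.png"))
```

```text
t 25.52 p [ 617.4 -369.   224. ] yaw -92.7 tilt [ 0.001 -0.003 -1.   ] q6 1.05 F [-0.2  0.9 -0.3] w 1.0
 turn about tool x 0 then shift cm [ 2.4  -1.83 -1.82] ; unturned [ 2.4  -1.83 -1.82]
top L plate z 112.7 tilt deg [-0.19  0.23] [673.1 -11.7] handle [672.4 -10.7 162.1]
top S plate z 113.1 tilt deg [-0.48  0.89] [577.1 215. ] handle [577.4 214.1 162.3]
top O plate z 112.9 tilt deg [0.11 0.25] (array([407.3, 286.7]), array([129.5,  91.4]), -2.5) handle [407.4 285.4 162.1]
top vessel glass shift check px diff saved
side L plate z 113.2 tilt deg [-0.29  0.13] [670.3 -10.5] handle [670.   -8.  162.6]
side S plate z 113.4 tilt deg [0.06 0.26] [576.  215.2] handle [574.2 216.9 162.3]
side O plate z 113.2 tilt deg [ 0.08 -0.12] (array([406.8, 288. ]), array([131.6,  91.2]), -2.4) handle [403.9 289.9 162.4]
side vessel glass shift check px diff saved
```

View pics/fin_side.png

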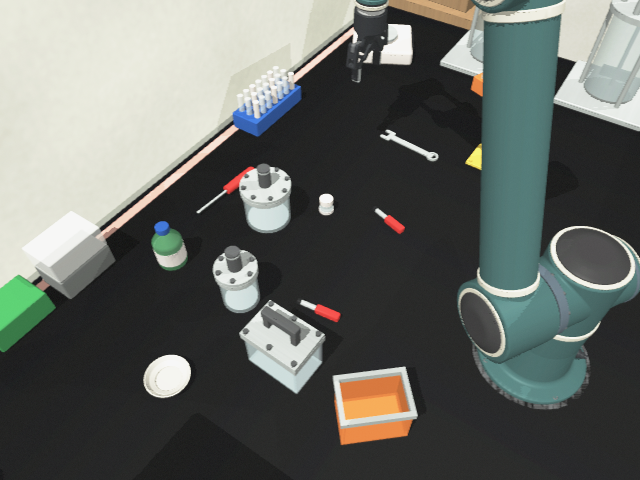

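View pics/fin_top.png

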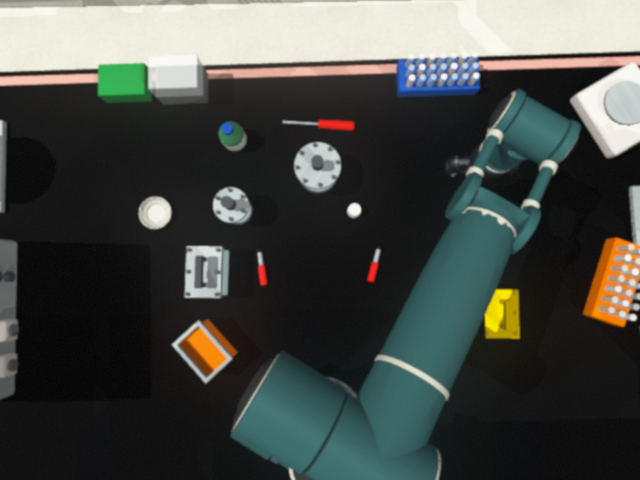

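All three plates lie flat on their vessels, at side (265,180), (236,265) and (283,335). The bystanders and decoys that show are where they were, and the arm is clear.

```bash
python3 -c "
from workcell import *
finish_job()"
```

```text
the job is handed in; nothing more can be done
```

All three head plates are on their own vessels, and I handed the job in at about 25.6 s of the 67 s allowed. I placed the oblong first, then the small, then the large. Each plate was lowered in steps of about 1 mm or less until the load moved to the collar, with about 5 N on the wrist, and only then released.

**Seating:** In the last camera check the plate tops were at 112.7–113.4 mm, against 113 mm when seated. Tilt was 0.3° or less, except one top-view fit of the small plate that read up to 0.9°. The side view gave 0.3° for that plate, so I put the difference down to depth noise.

**Position:** In each camera the plate centres were within about 2 mm of the vessels' starting positions. The two cameras disagree with each other by 1–3 mm, which is about the calibration error.

**Bystanders:** The bench items and the orange and yellow decoys looked unmoved in the final pictures, though the arm partly hid the yellow plate in both views and the wrench in the top view. I judged this by eye and did not measure it.

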